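# Index the tile carousel and push a blank into the round cup

### The arm

A 7-joint arm with a two-finger parallel gripper is mounted at the origin on the work surface. World frame = base frame: x ahead of the robot, y to its left, z up, the work surface at z = 0. Lengths are in m, angles in rad, forces in N, time in s.
With the tool pointing down it reaches from about 0.35 to 0.9 m from the base axis. Payload 7.2 kg.
Tool frame: the origin (TCP) lies at the very end of the fingers, on their centre line; the grasp point (between the pads) lies 19 mm behind it (env.pinch_z is the distance from the TCP to the grasp point, in m); z points along the fingers, y is the line along which they close (so a half turn about z gives the same grasp; the last joint's range is limited). The gripper opens to 88 mm and grips with 3 to 60 N. Pads are 20 mm wide; open, the fingers measure 115 mm over their backs; the gripper's body (75 mm by 178 mm) begins 61 mm behind the grasp point.
Start: joints at [-1.176, 0.411, -0.013, 1.596, 0.006, 1.134, -0.082], TCP at [0.279, 0.559, 0.223] pointing down, gripper open.
Joint ranges: [-2.95, 2.95], [-0.29, 1.99], [-1.47, 1.44], [0.14, 2.54], [-1.03, 4.17], [0.13, 1.85], [-2.86, 2.86]. Speed limits (rad/s): [2.39, 2.39, 3.01, 3.01, 3.14, 3.14, 3.14].

### API

Orientations are given as a unit quaternion [w, x, y, z].
In Python, from station import env gives the robot as it stands.
- The arm moves only by the tool arm_command, never from a script. Its argument "plan" is one flat list of numbers, 4 for each row, row after row: the shift along the world's x, y, z in cm, then the turn about the world's z in degrees. In form: [tx, ty, tz, turn, tx, ty, tz, turn, ...]. A call has 1 to 10 rows; each row is the pose to reach, as a shift and turn from the pose commanded when the call began; what a row does not reach only later rows make up. A row lasts 1/12 s, in which the tool goes at most 41.7 mm and 7.16 degrees, less where a joint would pass 70% of its speed; a pose out of reach is approached as far as the arm can. A call with a gripper value outside its range is refused whole. "grip" is the closure, from -1 (fully open) to 1 (shut), so that 0 is half open, set as the call begins (left out, the last holds). The fingers move at their own pace and stop on an object; "squeeze" is the grip in N (left out, the last holds). Time passes only in rows, so rows that repeat a pose let the fingers close. It gives the time, the measured TCP pose, the force, the opening and the grip force at its end, in the units of the state.
- env.observe(): the state, without advancing time (a new reading comes with each control period).
- env.grab_frame(name): name is "scene" or "side" or "wrist"; returns the picture (384x512x3 uint8, red, green, blue); there is no depth.
- env.camera_params(name): a dict with "fx", "fy", "cx", "cy" (pixels), "R" (3x3) and "t" (3): a world point X has camera coordinates R X + t. Camera axes: x right, y down, z forward; pixel columns grow to the right and rows downward; lengths in m; the calibration is good to about 2 mm. A picture is of the moment at which its call begins: read the wrist's pose just before it. camera_params takes no time and is no camera call; for the wrist camera it gives the pose at the moment of the call.
- env.sign_off(): hands the job in; it is judged then, once.
Trained networks look in the newest picture that a camera, given by its name, has taken for a name from the list of things; names that differ only in an ending like _2 or _b are one class to them, and where a whole thing is asked for, a point or a joint stands for the part that bears it (a point fixed in the world has none). Each returns a list of dicts, best first, with "p" (0 to 1); they miss things now and then, are a little off and sometimes report something else, mostly with a low value. They report only what shows in the picture. A call takes as long as a camera call. They do not tell look-alikes from the thing itself.
- env.spot_in(camera, name): "at" ([row, column] in pixels, amid what is visible of it).
The state is a dict: "time_s": time; "joint_pos": joint angles; "joint_velocities": joint speeds; "tau": joint torques, N m; "position": TCP position; "tcp_rot": TCP orientation; "force": force on the tool from outside, world axes, zero at the start; "torque": the same for the moment, N m; "finger_gap": finger opening in m; "grip_force": force on a finger pad.
Only numpy, scipy, OpenCV 4.12 (cv2) and the standard library are available. Lean on these libraries where they do the work, as an engineer would, in place of code of your own. Each camera call takes 0.05 s, during which the arm holds its last target. There are 200 camera calls.

### The job

Turn the tile carousel until its round cup stands squarely below the open end of the oak ledge and let it stand still there. Then push the marble tile along the ledge, without lifting it, so that it drops off the open end into the round cup. Leave the carousel in that position and do not disturb the jar, nipper, dish or grout float.

Things in the scene. Friction and masses are not known exactly. Their poses are not given: they have to be found in the camera images.
- station: Fixed oak sorting station. Origin: on the carousel's vertical axis at table height; z up; its +y axis points from the carousel along the ledge, its -x side (the front) is open and faces the robot. Ledge: a deck with its top at z = 90 mm, y = 118 mm (open end) to 360 mm, x = -32 to 60 mm. The tile slides in a channel on it centred near x = 0.
- carousel (a joint): Carousel angle, rad, counter-clockwise from above, no stops; at 0 and every whole turn the round cup is exactly at the drop point. A 290 mm oak disc (top z = 30 mm) with four wooden cups, rims at z = 65 mm, centred 95 mm from the axis every 90 degrees: one round and empty, three square (74 mm) with chips in. Brass hub in the middle, top z = 50 mm. Friction about 0.1 N m; it stays where left.
- round_cup (a point): Centre of the mouth of the one round cup: outer diameter 80 mm, wall 4 mm, inner floor 31 mm below this point. It is 95 mm from the carousel axis and turns with the carousel.
- drop_point (a point): Fixed point where the centre of the round cup's mouth must come: 95 mm from the carousel axis in the station's +y direction, z = 65 mm, below the open end of the ledge.
- ledge_end (a point): Fixed point at the middle of the ledge's open end, on the deck (z = 90 mm), 118 mm from the carousel axis along the station's +y; the deck overhangs the cup by 17 mm. Channel: fixed front lip 4 mm high, 8 mm wide, inner face at station x = -22 mm; fixed back fence 10 mm high, inner face at x = 22 mm. Both ends and the front are open.
- rail_edge (a point): Middle of the lower front edge of a fixed oak lamp rail over the ledge: at station x = -8 mm, y = 239 mm, z = 220 mm. The rail spans y = 118 to 360 mm, x = -8 to 26 mm, 16 mm thick; steel posts, 12 mm, at x = 48 mm, y = 135 and 345 mm, 236 mm tall, carry it on brackets up to z = 244 mm. It is over the tile, so a vertical tool does not fit: reach in from the front with the tool leaning 25 degrees or more.
- peg0 (a point): Centre of the top of one of four upright wooden pegs on the carousel, 14 mm diameter, top at z = 110 mm (45 mm above the cup rims), 95 mm from the axis, midway between two cups; turn the carousel by them. With the carousel at 0 this one is 45 degrees counter-clockwise from the station's +x axis.
- peg1 (a point): As peg0, 135 degrees counter-clockwise from the station's +x axis with the carousel at 0.
- peg2 (a point): As peg0, 225 degrees counter-clockwise from the station's +x axis with the carousel at 0.
- peg3 (a point): As peg0, 315 degrees counter-clockwise from the station's +x axis with the carousel at 0.
- tile_center (a point): Centre of the loose pale marble tile, 36 x 36 x 16 mm thick, about 56 g, lying flat on the ledge 70 to 130 mm from its open end, sides roughly along the ledge.
- jar: Bystander: squat cobalt glass jar with brass lid, 70 mm diameter, 68 mm tall, standing on the table behind the ledge. Origin: centre of its underside.
- nipper: Bystander: brass tile nipper lying on the table beyond the carousel, about 160 mm long along its x, 72 mm wide, 16 mm high. Origin: below its middle, on the table.
- dish: Bystander: white ceramic palette dish on the table in front of the ledge, 110 mm diameter, 22 mm high. Origin: centre of its underside.
- float: Bystander: grey rubber grout float on the table at the carousel's side away from the ledge, sole 85 x 220 mm (long along its y), 63 mm high with its handle. Origin: centre of its underside.
Not all that is in view belongs to the job. What is meant by the part that bears tile_center is not yellow, and is the larger of those in its own colour.

How it is judged:
On the way, in this order (a step that is already met when the one before it is completed fails the run):
1. the round cup stands still below the open end of the ledge (within 12 mm) with the tile still on the ledge (horizontal distance between round_cup and drop_point below 0.012 m and velocity of joint carousel between -0.08 and 0.08 rad/s and height (world z) of tile_center above 0.09 m and y of tile_center in the frame of station above 0.13 m), for 0.3 s.
2. the tile is in the round cup (horizontal distance between tile_center and round_cup below 0.032 m and height (world z) of tile_center below 0.06 m), for 0.2 s.
At the end, for the whole second after the job is handed in: The tile's centre is inside the round cup (within 32 mm of its axis and below 60 mm, that is below the rim), the round cup's centre is within 15 mm of the drop point, and the carousel is at rest (all of step 2 and horizontal distance between round_cup and drop_point below 0.015 m and velocity of joint carousel between -0.08 and 0.08 rad/s); the robot touches nothing.
It fails at once if the tile is lifted more than 25 mm off the ledge (height (world z) of tile_center above 0.123 m).
It fails at once if the jar is moved more than 20 mm (distance of jar from where it was at the start of the episode above 0.02 m).
It fails at once if the nipper is moved more than 20 mm (distance of nipper from where it was at the start of the episode above 0.02 m).
It fails at once if the dish is moved more than 20 mm (distance of dish from where it was at the start of the episode above 0.02 m).
It fails at once if the float is moved more than 20 mm (distance of float from where it was at the start of the episode above 0.02 m).
It also fails if it takes over 72 s, if anything falls off the work surface, if the arm or the gripper's body presses on something with over 40 N, if the wrist force passes 120 N, or if a joint passes its speed limit or range.

## Working session

There is one attempt and no reset: what is moved stays moved. The work goes in short steps, Python scripts to look and compute and a tool call to move; the robot and the scene stay as the last step left them, time stands still between calls to the robot, and variables do not carry over. Pictures are saved under pics/ and viewed, at most 10 in all, crops included, and the job is handed in when it is done.

Besides the shell and the picture viewer there is one more tool, called as name(argument=value, ...) on one line, values as JSON. arm_command: Moves the arm, as the interface text tells. Its arguments: {"type":"object","properties":{"plan":{"type":"array","items":{"type":"number"}},"grip":{"type":"number"},"squeeze":{"type":"number"}},"required":["plan"]}

```bash
mkdir -p pics && ls && python3 - <<'E'
from station import env
import cv2,json
o=env.observe()
print({k:o[k] for k in('time_s','position','tcp_rot','finger_gap','force')})
for c in('scene','side'):
    im=env.grab_frame(c); cv2.imwrite(f'pics/{c}0.png',im[:,:,::-1])
    p=env.camera_params(c); print(c,p)
    for n in('station','carousel','round_cup','peg0','tile_center','jar','nipper','dish','float','rail_edge','ledge_end'):
        try: print(n,[(d['at'],round(d['p'],2)) for d in env.spot_in(c,n)][:6])
        except Exception as e: print(n,e)
E
```

```text
pics
{'time_s': 0.0, 'position': array([0.27883221, 0.55879008, 0.22182496]), 'tcp_rot': array([-1.19870142e-04,  2.29312119e-01,  9.73352620e-01, -7.83725873e-04]), 'finger_gap': 0.08784292823757398, 'force': array([-0.92821532, -0.18287703,  0.00235811])}
scene {'fx': 371.7104447566369, 'fy': 371.7104447566369, 'cx': 260.57919924376444, 'cy': 198.45850824404397, 'R': array([[-0.09010507,  0.99589623, -0.00847202],
       [ 0.78940268,  0.06623057, -0.61029248],
       [-0.60722688, -0.06167828, -0.79213087]]), 't': array([ 0.09958855, -0.36560459,  1.56454244])}
station [([209.7, 272.1], 0.78)]
carousel [([213.9, 248.2], 0.98)]
round_cup []
peg0 [([211.3, 248.4], 0.95)]
tile_center [([252.0, 370.2], 0.55), ([195.9, 357.2], 0.55)]
jar [([247.7, 324.6], 0.8)]
nipper []
dish [([189.8, 321.0], 0.53)]
float [([210.8, 181.7], 0.61), ([247.7, 324.8], 0.22)]
rail_edge [([207.4, 274.7], 0.57)]
ledge_end []
side {'fx': 392.8074586618354, 'fy': 392.8074586618354, 'cx': 260.92417228170075, 'cy': 196.71722287205088, 'R': array([[-0.82841158,  0.5601051 , -0.00406481],
       [ 0.34846769,  0.50968498, -0.78663301],
       [-0.43852539, -0.65307236, -0.61740747]]), 't': array([ 0.5228975 , -0.04974742,  1.20244359])}
station [([241.0, 309.4], 0.92)]
carousel [([228.0, 262.9], 0.71)]
round_cup [([225.9, 262.4], 0.91), ([243.2, 311.7], 0.38)]
peg0 [([224.7, 265.4], 0.57)]
tile_center [([313.5, 405.8], 0.82), ([372.0, 345.8], 0.79), ([255.8, 330.6], 0.75), ([227.0, 265.4], 0.28)]
jar [([315.4, 292.2], 0.79), ([241.3, 309.6], 0.4)]
nipper []
dish [([268.4, 377.0], 0.6)]
float [([189.4, 221.9], 0.87), ([230.7, 259.6], 0.16)]
rail_edge [([243.6, 314.9], 0.63)]
ledge_end [([244.1, 309.8], 0.63)]
```

```bash
python3 - <<'E'
import cv2
a=cv2.imread('pics/scene0.png')[130:290,150:390]; b=cv2.imread('pics/side0.png')[150:390,180:440]
cv2.imwrite('pics/a.png',cv2.resize(a,None,fx=3.3,fy=3.3,interpolation=2)); cv2.imwrite('pics/b.png',cv2.resize(b,None,fx=2.5,fy=2.5,interpolation=2))
E
```

```text
(no output)
```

View pics/a.png

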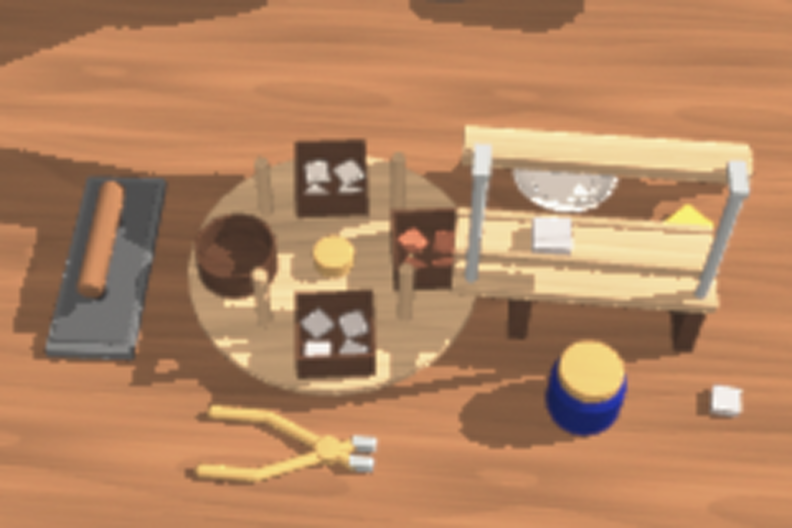

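View pics/b.png

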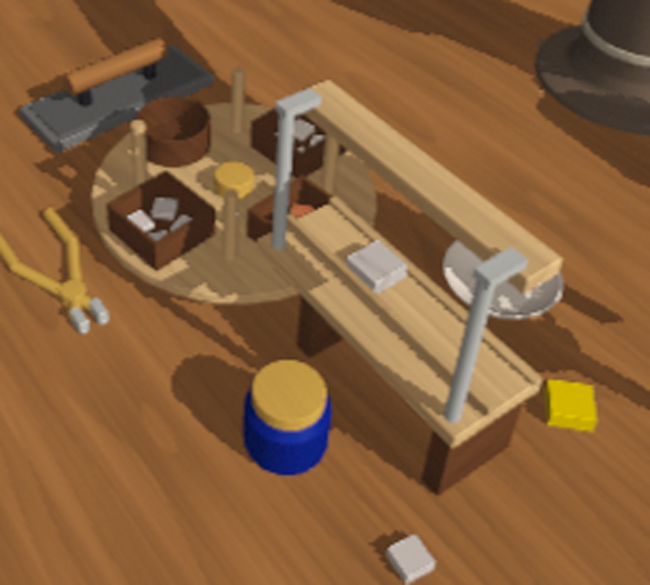

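The round cup (scene px ~(206,222)) is opposite the ledge, so the carousel is near 180°. The marble tile is at scene px ~(200,317). The yellow block and the small pale block are distractors. Next I fit the station pose from both views.

```bash
cat > h.py <<'E'
import numpy as np
from station import env
from scipy.optimize import least_squares
def proj(c,X):
    p=env.camera_params(c) if isinstance(c,str) else c
    q=np.atleast_2d(X)@np.array(p['R']).T+p['t']
    return np.c_[p['fx']*q[:,0]/q[:,2]+p['cx'],p['fy']*q[:,1]/q[:,2]+p['cy']]
def tri(obs): # [(cam,(col,row))]
    f=lambda X:np.concatenate([proj(c,X)[0]-uv for c,uv in obs])
    r=least_squares(f,[.5,.5,.1]); return r.x,np.abs(r.fun).max()
S=lambda u,v:(150+u/3.3,130+v/3.3)
D=lambda u,v:(180+u/2.5,150+v/2.5)
def Rz(a):return np.array([[np.cos(a),-np.sin(a),0],[np.sin(a),np.cos(a),0],[0,0,1]])
E
python3 - <<'E'
from h import *
A,B=env.camera_params('scene'),env.camera_params('side')
print('camera centres',-A['R'].T@A['t'],-B['R'].T@B['t'])
pts=[(A,S(333,247),(0,0,.05)),(A,S(467,126),(-.008,.118,.236)),(A,S(752,147),(-.008,.36,.236)),(A,S(717,295),(.06,.36,.09)),(A,S(481,147),(.048,.135,.244)),(A,S(738,165),(.048,.345,.244)),
(B,D(235,173),(0,0,.05)),(B,D(457,440),(.06,.36,.09)),(B,D(540,380),(-.032,.36,.094)),(B,D(560,262),(-.008,.36,.236)),(B,D(330,82),(-.008,.118,.236))]
def f(p): return np.concatenate([proj(c,np.array(X)@Rz(p[2]).T+[p[0],p[1],0])[0]-uv for c,uv,X in pts])
r=least_squares(f,[.5,.3,0],loss='soft_l1'); p=r.x
print('station',p,np.round(f(p).reshape(-1,2),1).tolist())
st=lambda X:(np.array(X)-[p[0],p[1],0])@Rz(p[2])
for n,a,b in[('tile',S(552,228),D(378,262)),('pegNE',S(262,160),D(237,72)),('peg',S(262,270),D(138,125)),('peg',S(405,265),D(232,195)),('hub',S(333,247),D(235,173)),('jar',S(592,368),D(289,388)),('small',S(728,393),D(411,552)),('yellow',S(688,215),D(571,402))]:
    X,e=tri([(A,a),(B,b)]); s=st(X); print(n,X.round(4),'st',s.round(4),'ang',np.degrees(np.arctan2(s[1],s[0])).round(1),'rad',np.hypot(*s[:2]).round(4),'res',e.round(1))
E
```

```text
camera centres [1.2476149  0.02153263 1.01704034] [0.97781176 0.51776063 0.70539017]
station [ 0.53539917 -0.0815578  -0.0218876 ] [[0.3, 0.1], [-0.5, -1.1], [0.0, -0.7], [0.6, 3.9], [0.4, 6.2], [0.9, 7.0], [0.2, -0.3], [-2.2, 0.0], [0.8, -0.6], [0.8, -1.0], [-0.3, -1.8]]
tile [0.5373 0.1254 0.1027] st [-0.0026  0.207   0.1027] ang 90.7 rad 0.207 res 0.7
pegNE [ 0.4804 -0.1565  0.1086] st [-0.0533 -0.0761  0.1086] ang -125.0 rad 0.0929 res 0.4
peg [ 0.6124 -0.1375  0.1099] st [ 0.0783 -0.0542  0.1099] ang -34.7 rad 0.0952 res 0.5
peg [ 0.5919 -0.0087  0.1047] st [0.0549 0.0741 0.1047] ang 53.4 rad 0.0922 res 0.5
hub [ 0.5348 -0.0827  0.0484] st [-0.0006 -0.0012  0.0484] ang -116.1 rad 0.0013 res 0.3
jar [0.6613 0.1646 0.0679] st [0.1205 0.2489 0.0679] ang 64.2 rad 0.2765 res 0.5
small [0.6489 0.2978 0.0156] st [0.1052 0.3817 0.0156] ang 74.6 rad 0.396 res 0.5
yellow [0.4435 0.2757 0.0115] st [-0.0997  0.3552  0.0115] ang 105.7 rad 0.3689 res 2.1
```

arm_command(plan=[4,7,2,0,8,14,5,0,12,21,5,0,16,28,5,0,20,36,5,0,20,36,5,0,20,36,5,0,20,36,5,0,20,36,5,0], grip=0.4)

```text
time_s: 1.95
position: [0.41, 0.8229, 0.2614]
tcp_rot: [0.009, 0.211, 0.977, 0.0]
force: [-1.9, 2.0, -1.0]
finger_gap: 0.0313
grip_force: 0.0
```

```bash
python3 - <<'E'
from h import *
o=env.observe(); print(o)
E
```

```text
{'time_s': 1.95, 'joint_pos': array([-1.13171839,  1.09292391, -0.27094476,  0.27425525,  0.26422901,
        1.77978619, -0.05595877]), 'joint_velocities': array([ 0.11803473,  0.39318553, -2.20812414, -0.73946916,  2.06888357,
        0.38142868, -0.16662361]), 'tau': array([ 8.32559645e+00, -1.04445891e+02,  1.01550087e+01, -3.29276168e+01,
       -3.82346570e+00,  8.59902659e-02,  3.56207052e-01]), 'position': array([0.40998281, 0.82285065, 0.26136199]), 'tcp_rot': array([9.27914334e-03, 2.10754921e-01, 9.77494819e-01, 3.74041262e-04]), 'force': array([-1.89428365,  1.99524872, -1.04136585]), 'torque': array([0.01440378, 0.08057559, 0.01311554]), 'grip_force': 0.0, 'finger_gap': 0.031318718249231194}
```

arm_command(plan=[8,14,0,0,8,14,0,0,8,14,0,0,8,14,0,0,8,14,0,0,8,14,0,0])

```text
time_s: 2.45
position: [0.4206, 0.848, 0.2399]
tcp_rot: [0.013, 0.209, 0.978, 0.019]
force: [0.6, -1.8, 0.6]
finger_gap: 0.0264
grip_force: 0.0
```

arm_command(plan=[0,0,0,0,0,0,0,0])

```text
time_s: 2.62
position: [0.4194, 0.8482, 0.2395]
tcp_rot: [0.01, 0.208, 0.978, 0.019]
force: [0.2, -1.1, 0.2]
finger_gap: 0.0264
grip_force: 0.0
```

```bash
python3 - <<'E'
from h import *
o=env.observe(); print(o['position'],o['joint_pos'].round(3),o['tcp_rot'].round(4))
E
```

```text
[0.41940816 0.84823953 0.23946422] [-1.089  1.21  -1.308  0.137  1.278  1.852 -0.072] [0.0105 0.2083 0.9778 0.0188]
```

arm_command(plan=[-2,-4,1,0,-4,-7,2,0,-6,-11,3,0,-8,-15,4,0,-8,-15,4,0,-8,-15,4,0])

```text
time_s: 3.12
position: [0.3401, 0.6922, 0.2794]
tcp_rot: [0.014, 0.21, 0.977, 0.015]
force: [-0.3, 0.0, 0.3]
finger_gap: 0.0264
grip_force: 0.0
```

```bash
python3 - <<'E'
from h import *
from scipy.spatial.transform import Rotation as R
o=env.observe(); q=o['tcp_rot']; print(o['position'],o['joint_pos'].round(3),q.round(4),R.from_quat([*q[1:],q[0]]).as_matrix()[:,2])
E
```

```text
[0.34010148 0.69221562 0.27942239] [-0.63   0.974 -1.41   1.069  1.009  1.706 -0.544] [0.0136 0.2101 0.9775 0.0151] [ 0.03294773  0.02383797 -0.99917276]
```

arm_command(plan=[-1,-2,3,-7,-2,-4,6,-14,-3,-6,9,-21,-4,-8,12,-28,-4,-8,15,-35,-4,-8,18,-42,-4,-8,21,-49,-4,-8,24,-56,-4,-8,27,-63,-4,-8,30,-70])

```text
time_s: 3.95
position: [0.3009, 0.6166, 0.4748]
tcp_rot: [0.035, 0.61, 0.792, -0.02]
force: [-0.0, 1.2, -0.6]
finger_gap: 0.0261
grip_force: 0.0
```

arm_command(plan=[0,0,2,-7,0,0,4,-14,0,0,6,-20,0,0,9,-20,0,0,12,-20,0,0,15,-20])

```text
time_s: 4.45
position: [0.2914, 0.5991, 0.5366]
tcp_rot: [0.016, 0.734, 0.679, 0.01]
force: [-0.1, 1.2, 0.8]
finger_gap: 0.0265
grip_force: 0.0
```

```bash
cat >> h.py <<'E'
from scipy.spatial.transform import Rotation as Ro
def st():
    o=env.observe(); q=o['tcp_rot']; M=Ro.from_quat([*q[1:],q[0]]).as_matrix()
    print('t',o['time_s'],'p',o['position'].round(4),'j',o['joint_pos'].round(3),'\nX',M[:,0].round(3),'Y',M[:,1].round(3),'Z',M[:,2].round(3),'lean',np.degrees(np.arccos(-M[2,2])).round(1),'gap',round(o['finger_gap'],4),'F',o['force'].round(1))
    return o,M
E
python3 -c "
from h import *
st()"
```

```text
t 4.45 p [0.2914 0.5991 0.5366] j [-1.485  0.464  0.548  0.868 -0.208  1.852 -1.125] 
X [ 0.079  0.997 -0.007] Y [ 0.996 -0.078  0.037] Z [ 0.037 -0.01  -0.999] lean 2.2 gap 0.0265 F [-0.1  1.2  0.8]
```

arm_command(plan=[0,0,4,0,0,0,8,0,0,0,12,0,0,0,16,0,0,0,20,0,0,0,24,0])

```text
time_s: 4.95
position: [0.2211, 0.5523, 0.6947]
tcp_rot: [-0.049, 0.717, 0.684, 0.122]
force: [-6.3, 4.1, 0.7]
finger_gap: 0.0266
grip_force: 0.0
```

```bash
python3 -c "
from h import *
st()"; python3 -c "
from station import env
print([n for n in dir(env) if not n.startswith('_')])"
```

```text
t 4.95 p [0.2211 0.5523 0.6947] j [-1.785  0.232  0.762  0.847 -0.19   1.853 -1.182] 
X [0.033 0.97  0.242] Y [ 0.994 -0.058  0.096] Z [ 0.108  0.238 -0.965] lean 15.1 gap 0.0266 F [-6.3  4.1  0.7]
['MotionError', 'camera_params', 'grab_frame', 'observe', 'pinch_z', 'sign_off', 'spot_in']
```

arm_command(plan=[0,0,-3,-7,0,0,-6,-14,0,0,-8,-21,0,0,-8,-28,0,0,-8,-28])

```text
time_s: 5.37
position: [0.2392, 0.5512, 0.597]
tcp_rot: [-0.003, 0.872, 0.475, 0.116]
force: [-0.3, 0.7, 0.7]
finger_gap: 0.0261
grip_force: 0.0
```

arm_command(plan=[0,0,4,0,0,0,8,0,0,0,12,0,0,0,16,0,0,0,20,0,0,0,24,0])

```text
time_s: 5.87
position: [0.2307, 0.5288, 0.7029]
tcp_rot: [-0.026, 0.863, 0.482, 0.147]
force: [-3.0, 3.4, -1.1]
finger_gap: 0.0261
grip_force: 0.0
```

```bash
python3 -c "
from h import *
st()"
```

```text
t 5.8667 p [0.2307 0.5288 0.7029] j [-1.998  0.22   0.962  0.88  -0.07   1.853 -1.655] 
X [0.493 0.824 0.28 ] Y [ 0.839 -0.535  0.097] Z [ 0.23   0.187 -0.955] lean 17.2 gap 0.0261 F [-3.   3.4 -1.1]
```

arm_command(plan=[0,0,4,0,0,0,8,0,0,0,12,0,0,0,16,0,0,0,16,0])

```text
time_s: 6.28
position: [0.2056, 0.5405, 0.744]
tcp_rot: [-0.061, 0.845, 0.502, 0.175]
force: [4.4, 1.1, -2.8]
finger_gap: 0.0266
grip_force: 0.0
```

```bash
python3 -c "
from h import *
st()"
```

```text
t 6.2833 p [0.2056 0.5405 0.744 ] j [-2.104  0.218  1.08   0.814 -0.124  1.851 -1.626] 
X [0.435 0.827 0.357] Y [ 0.869 -0.489  0.073] Z [ 0.235  0.278 -0.931] lean 21.4 gap 0.0266 F [ 4.4  1.1 -2.8]
```

arm_command(plan=[0,0,4,0,0,0,8,0,0,0,12,0,0,0,16,0,0,0,20,0,0,0,20,0])

```text
time_s: 6.78
position: [0.1742, 0.5242, 0.8228]
tcp_rot: [-0.108, 0.814, 0.52, 0.233]
force: [1.6, 0.3, -0.4]
finger_gap: 0.0263
grip_force: 0.0
```

```bash
python3 -c "
from h import *
st()"
```

```text
t 6.7833 p [0.1742 0.5242 0.8228] j [-2.39   0.178  1.362  0.725 -0.144  1.852 -1.589] 
X [0.35  0.797 0.492] Y [ 0.898 -0.435  0.065] Z [ 0.266  0.419 -0.868] lean 29.7 gap 0.0263 F [ 1.6  0.3 -0.4]
```

arm_command(plan=[2,0,-4,-7,4,0,-8,-13,6,0,-12,-20,8,0,-16,-26,10,0,-20,-33,12,0,-24,-40,14,0,-28,-46,16,0,-32,-53,18,0,-36,-60,20,0,-40,-65])

```text
time_s: 7.62
position: [0.343, 0.5249, 0.4816]
tcp_rot: [0.035, 0.967, -0.005, 0.25]
force: [-1.6, 0.7, 0.9]
finger_gap: 0.0261
grip_force: 0.0
```

```bash
python3 -c "
from h import *
st()"
```

```text
t 7.6167 p [0.343  0.5249 0.4816] j [-2.224  0.442  1.341  1.413  0.023  1.375 -2.543] 
X [0.875 0.009 0.485] Y [-0.026 -0.997  0.066] Z [ 0.484 -0.07  -0.872] lean 29.3 gap 0.0261 F [-1.6  0.7  0.9]
```

arm_command(plan=[1,-4,-1,0,2,-8,-2,0,3,-12,-3,0,4,-16,-4,0,5,-20,-5,0,5,-24,-6,0,5,-28,-7,0,5,-32,-8,0,5,-36,-9,0,5,-40,-10,0])

```text
time_s: 8.45
position: [0.3916, 0.3691, 0.4249]
tcp_rot: [0.04, 0.971, -0.002, 0.237]
force: [0.3, 0.8, -0.3]
finger_gap: 0.0261
grip_force: 0.0
```

```bash
python3 -c "
from h import *
st()"
```

```text
t 8.45 p [0.3916 0.3691 0.4249] j [-1.534 -0.005  0.379  1.742  0.489  1.308 -2.836] 
X [0.888 0.016 0.46 ] Y [-0.022 -0.997  0.076] Z [ 0.46  -0.078 -0.885] lean 27.8 gap 0.0261 F [ 0.3  0.8 -0.3]
```

arm_command(plan=[0,-4,0,5,0,-8,0,10,0,-12,0,15,0,-16,0,20,0,-20,0,20,0,-24,0,20,0,-28,0,20,0,-30,0,20,0,-30,0,20,0,-30,0,20])

```text
time_s: 9.28
position: [0.434, 0.1308, 0.3973]
tcp_rot: [-0.004, 0.959, 0.167, 0.228]
force: [1.8, -0.2, 0.2]
finger_gap: 0.0265
grip_force: 0.0
```

```bash
python3 -c "
from h import *
st()"
```

```text
t 9.2833 p [0.434  0.1308 0.3973] j [-0.487 -0.293 -0.019  2.033  0.162  0.967 -1.795] 
X [0.84  0.318 0.44 ] Y [ 0.322 -0.944  0.068] Z [ 0.437  0.084 -0.896] lean 26.4 gap 0.0265 F [ 1.8 -0.2  0.2]
```

arm_command(plan=[0,-4,-1,-3,0,-8,-2,-6,0,-12,-4,-9,0,-16,-6,-12,0,-20,-8,-15,0,-24,-10,-18,0,-28,-12,-20,0,-30,-13,-20,0,-30,-13,-20])

```text
time_s: 10.03
position: [0.4323, -0.1567, 0.2747]
tcp_rot: [0.037, 0.973, -0.004, 0.227]
force: [0.3, 0.0, -0.9]
finger_gap: 0.0264
grip_force: 0.0
```

```bash
python3 -c "
from h import *
st()"
```

```text
t 10.0333 p [ 0.4323 -0.1567  0.2747] j [ 0.208 -0.196  0.063  2.253 -0.06   0.623 -1.266] 
X [0.897 0.009 0.443] Y [-0.025 -0.997  0.071] Z [ 0.442 -0.075 -0.894] lean 26.6 gap 0.0264 F [ 0.3  0.  -0.9]
```

arm_command(plan=[2.7,0,-2,0,5.4,0,-5,0,5.4,0,-8,0,5.4,0,-11,0,5.4,0,-13,0,5.4,0,-15,0,5.4,0,-17,0,5.4,0,-18.7,0,5.4,0,-18.7,0], grip=-0.2)

```text
time_s: 10.78
position: [0.4849, -0.1542, 0.0959]
tcp_rot: [0.034, 0.975, -0.004, 0.22]
force: [1.3, -0.3, 0.4]
finger_gap: 0.0525
grip_force: 0.0
```

```bash
python3 -c "
from h import *
import cv2
st()
im=env.grab_frame('side'); cv2.imwrite('pics/c.png',cv2.resize(im[130:330,160:420,::-1],None,fx=2.5,fy=2.5,interpolation=2))"
```

```text
t 10.7833 p [ 0.4849 -0.1542  0.0959] j [ 0.071  0.217  0.188  2.382 -0.676  0.127 -0.679] 
X [0.903 0.007 0.429] Y [-0.022 -0.998  0.064] Z [ 0.428 -0.067 -0.901] lean 25.7 gap 0.0525 F [ 1.3 -0.3  0.4]
```

View pics/c.png

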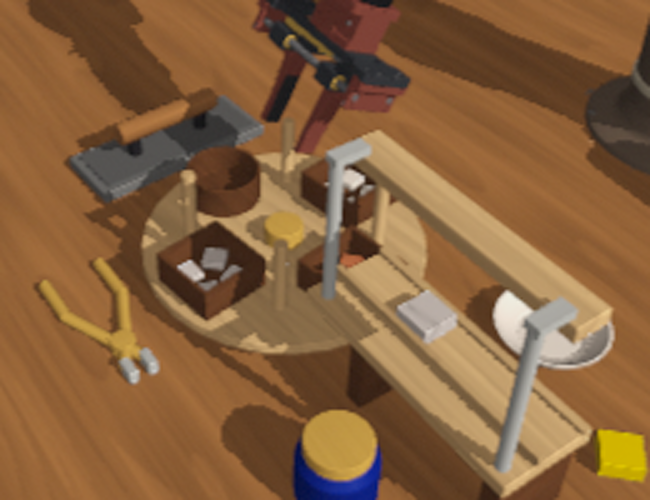

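Fingers at crop (270,115) and (305,150) straddle the peg top at (287,122). Next I close on it.

arm_command(plan=[0,0,-0.4,0,0,0,-0.4,0,0,0,-0.4,0,0,0,-0.4,0,0,0,-0.4,0], grip=1, squeeze=15)

```text
time_s: 11.25
position: [0.4851, -0.1541, 0.0926]
tcp_rot: [0.035, 0.975, -0.003, 0.22]
force: [-8.8, -17.5, 7.5]
finger_gap: 0.0231
grip_force: 8.6
```

```bash
python3 -c "
from h import *
o,M=st(); print(o['grip_force'])
c=np.array([.5354,-.0816]);p=np.array([.4804,-.1565]);d=p-c
for a in range(0,96,6): 
  q=c+Rz(np.radians(a))[:2,:2]@d; print(a,((q-p)*100).round(1).tolist(),end=' ')"
```

```text
t 11.25 p [ 0.4851 -0.1541  0.0926] j [ 0.014  0.226  0.252  2.389 -0.842  0.126 -0.513] 
X [0.903 0.01  0.43 ] Y [-0.021 -0.998  0.067] Z [ 0.429 -0.069 -0.901] lean 25.8 gap 0.0231 F [ -8.8 -17.5   7.5]
8.641680479049683
0 [0.0, 0.0] 6 [0.8, -0.5] 12 [1.7, -1.0] 18 [2.6, -1.3] 24 [3.5, -1.6] 30 [4.5, -1.7] 36 [5.5, -1.8] 42 [6.4, -1.8] 48 [7.4, -1.6] 54 [8.3, -1.4] 60 [9.2, -1.0] 66 [10.1, -0.6] 72 [10.9, -0.1] 78 [11.7, 0.6] 84 [12.4, 1.2] 90 [13.0, 2.0]
```

arm_command(plan=[0,-0.2,0,0,0,-0.4,0,0,0,-0.5,0,0,0,-0.5,0,0])

```text
time_s: 11.58
position: [0.4854, -0.1572, 0.0927]
tcp_rot: [0.033, 0.975, -0.001, 0.22]
force: [-4.1, -2.7, 5.6]
finger_gap: 0.0143
grip_force: 14.7
```

```bash
python3 -c "
from h import *
o,M=st(); print(o['grip_force'])
import cv2
im=env.grab_frame('scene'); cv2.imwrite('pics/d.png',cv2.resize(im[120:290,150:390,::-1],None,fx=3.3,fy=3.3,interpolation=2))"
```

```text
t 11.5833 p [ 0.4854 -0.1572  0.0927] j [ 0.039  0.228  0.237  2.384 -0.848  0.133 -0.495] 
X [0.903 0.012 0.429] Y [-0.018 -0.998  0.064] Z [ 0.429 -0.065 -0.901] lean 25.7 gap 0.0143 F [-4.1 -2.7  5.6]
14.681857377290726
```

View pics/d.png

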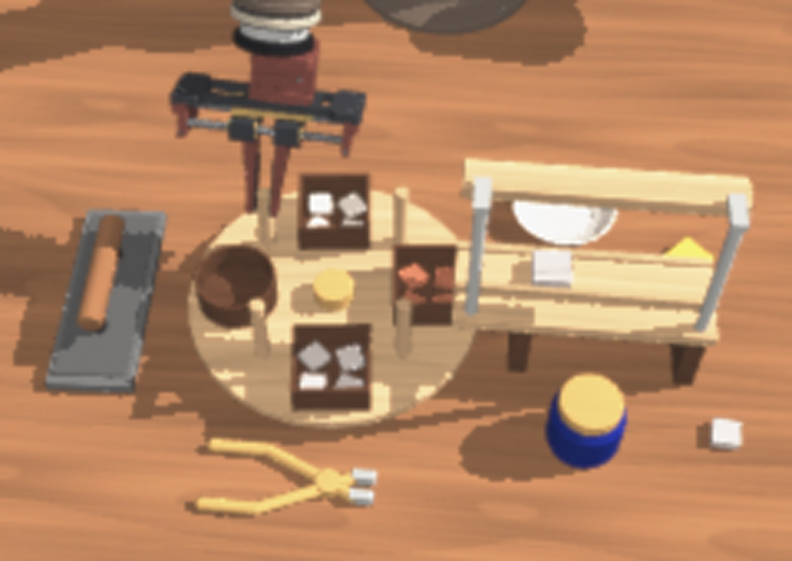

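Peg gripped (gap 14 mm). Next I swing it counter-clockwise along its arc.

arm_command(plan=[0.8,-0.5,0,0,1.7,-1.0,0,0,2.6,-1.3,0,0,3.5,-1.6,0,0,4.5,-1.7,0,0,5.5,-1.8,0,0,6.4,-1.8,0,0,7.4,-1.6,0,0,8.3,-1.4,0,0,9.2,-1.0,0,0])

```text
time_s: 12.47
position: [0.5775, -0.1762, 0.093]
tcp_rot: [0.039, 0.974, -0.006, 0.221]
force: [6.0, -29.8, -15.5]
finger_gap: 0.013
grip_force: 14.9
```

```bash
python3 -c "
from h import *
o,M=st(); print(o['grip_force'])"
```

```text
t 12.4667 p [ 0.5775 -0.1762  0.093 ] j [-0.066  0.364  0.356  2.192 -0.79   0.212 -0.599] 
X [0.902 0.006 0.431] Y [-0.029 -0.997  0.074] Z [ 0.43  -0.079 -0.899] lean 26.0 gap 0.013 F [  6.  -29.8 -15.5]
14.936178736388683
```

```bash
python3 -c "
from h import *
o,M=st()
import cv2
a=env.grab_frame('scene')[120:290,180:340,::-1]; b=env.grab_frame('side')[140:270,180:340,::-1]
a=cv2.resize(a,(480,510),interpolation=2); b=cv2.resize(b,(320,260),interpolation=2)
cv2.imwrite('pics/e.png',np.hstack([a,cv2.copyMakeBorder(b,0,250,0,0,0)]))"
```

```text
t 12.4667 p [ 0.5775 -0.1762  0.093 ] j [-0.066  0.364  0.356  2.192 -0.79   0.212 -0.599] 
X [0.902 0.006 0.431] Y [-0.029 -0.997  0.074] Z [ 0.43  -0.079 -0.899] lean 26.0 gap 0.013 F [  6.  -29.8 -15.5]
```

View pics/e.png

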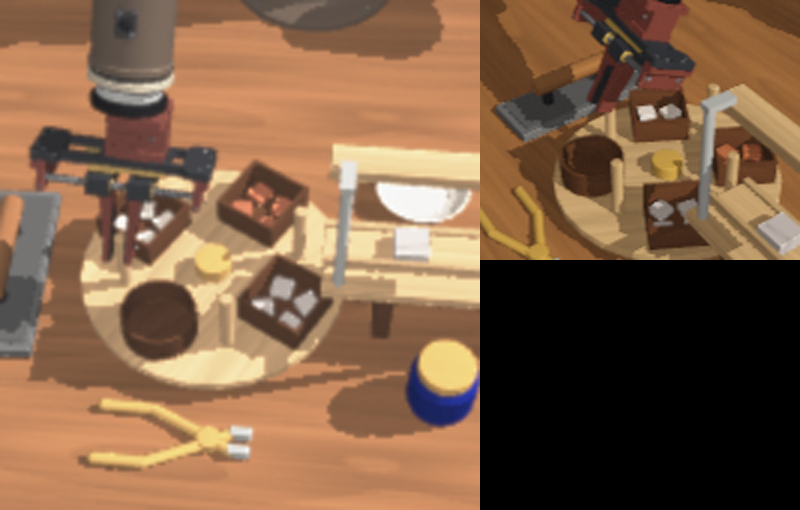

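```bash
cat >> h.py <<'E'
SP=np.array([.5354,-.0816,0]);YAW=-.0219
W=lambda X:np.atleast_2d(X)@Rz(YAW).T+SP
def cup(a,r=.095,z=.065): a=np.radians(a);return W([r*np.cos(a),r*np.sin(a),z])
E
python3 -c "
from h import *
P=env.camera_params('scene')
for a in range(-60,-25,5): print(a,proj(P,cup(a)).round(0),'peg',proj(P,cup(a-45,z=.11)).round(0),proj(P,cup(a+45,z=.11)).round(0),cup(a-45,z=.11).round(3))
print(proj(P,env.observe()['position']))"
```

```text
-60 [[223. 212.]] peg [[223. 185.]] [[239. 217.]] [[ 0.509 -0.173  0.11 ]]
-55 [[224. 214.]] peg [[222. 187.]] [[241. 218.]] [[ 0.517 -0.175  0.11 ]]
-50 [[225. 216.]] peg [[221. 189.]] [[244. 218.]] [[ 0.525 -0.176  0.11 ]]
-45 [[227. 217.]] peg [[221. 191.]] [[247. 219.]] [[ 0.533 -0.177  0.11 ]]
-40 [[229. 219.]] peg [[220. 193.]] [[249. 219.]] [[ 0.542 -0.176  0.11 ]]
-35 [[230. 221.]] peg [[220. 195.]] [[252. 219.]] [[ 0.55  -0.175  0.11 ]]
-30 [[232. 222.]] peg [[220. 197.]] [[255. 218.]] [[ 0.558 -0.174  0.11 ]]
[[219.1038128  205.91475556]]
```

Pads slipped along the peg: round cup is at about −30° station azimuth and the peg is at −75°. I'll open, back off behind the peg, and push it with closed fingers instead.

arm_command(plan=[0,0,0,0,0,0,0,0,0,0.2,0,0,-1.5,0.2,0,0,-3,0.2,0,0,-4.5,0.2,0,0,-4.5,0.2,0,0], grip=-0.2)

```text
time_s: 13.15
position: [0.5295, -0.164, 0.0915]
tcp_rot: [0.032, 0.975, -0.001, 0.219]
force: [-0.3, 0.1, 0.6]
finger_gap: 0.0523
grip_force: 0.0
```

arm_command(plan=[0,0,0,0,0,0,0,0,0,0,0,0,0,0,0,0,0,0,0,0], grip=1)

```text
time_s: 13.57
position: [0.5328, -0.1631, 0.0916]
tcp_rot: [0.032, 0.975, 0.0, 0.219]
force: [0.7, -0.0, 0.6]
finger_gap: 0.0233
grip_force: 0.0
```

```bash
python3 -c "
from h import *
st()
for a in range(-130,-30,10): print(a,cup(a).round(3).tolist())"
```

```text
t 13.5667 p [ 0.5328 -0.1631  0.0916] j [-0.021  0.3    0.3    2.286 -0.829  0.178 -0.532] 
X [0.904 0.015 0.428] Y [-0.014 -0.998  0.063] Z [ 0.428 -0.063 -0.902] lean 25.6 gap 0.0233 F [ 0.7 -0.   0.6]
-130 [[0.473, -0.153, 0.065]]
-120 [[0.486, -0.163, 0.065]]
-110 [[0.501, -0.17, 0.065]]
-100 [[0.517, -0.175, 0.065]]
-90 [[0.533, -0.177, 0.065]]
-80 [[0.55, -0.175, 0.065]]
-70 [[0.566, -0.172, 0.065]]
-60 [[0.581, -0.165, 0.065]]
-50 [[0.595, -0.156, 0.065]]
-40 [[0.607, -0.144, 0.065]]
```

arm_command(plan=[0,-1,0,0,0,-1,0,0,0,-1,0,0,1,-1,0,0,2,-1,0,0,3,-0.7,0,0,4,-0.2,0,0,5,0.6,0,0,5.8,1.4,0,0,5.8,1.4,0,0])

```text
time_s: 14.4
position: [0.593, -0.1464, 0.0915]
tcp_rot: [0.032, 0.975, 0.002, 0.22]
force: [-0.6, 0.5, 0.7]
finger_gap: 0.0008
grip_force: 0.0
```

```bash
cat >> h.py <<'E'
def fitcar(prior,save=None):
    # carousel angle by matching dark cup colour mask against projected cup circles is overkill: use brightness of peg tops / cups via template-free search on the round cup detections
    for c in('scene','side'):
        im=env.grab_frame(c)
        for n in('round_cup','peg0'):
            for d in env.spot_in(c,n)[:4]: print(c,n,np.round(d['at'],0),round(d['p'],2))
        if save:
            import cv2; cv2.imwrite(f'pics/{save}_{c}.png',im[:,:,::-1])
E
python3 - <<'E'
from h import *
st(); fitcar(0,'f')
for c in('scene','side'):
    for a in(-10,0,10,20): print(c,a,proj(c,cup(a))[:,::-1].round(0),'pegs',[proj(c,cup(a+k,z=.11))[0,::-1].round(0).tolist() for k in(-45,45)])
E
```

```text
t 14.4 p [ 0.593  -0.1464  0.0915] j [-0.149  0.381  0.389  2.175 -0.788  0.225 -0.645] 
X [0.904 0.018 0.428] Y [-0.01  -0.998  0.063] Z [ 0.428 -0.061 -0.902] lean 25.6 gap 0.0008 F [-0.6  0.5  0.7]
scene round_cup [217. 253.] 0.8
scene peg0 [216. 252.] 0.95
scene peg0 [209. 180.] 0.68
side round_cup [224. 266.] 0.58
side peg0 [228. 262.] 0.85
scene -10 [[226. 242.]] pegs [[205.0, 223.0], [215.0, 265.0]]
scene 0 [[227. 247.]] pegs [[209.0, 226.0], [213.0, 270.0]]
scene 10 [[227. 253.]] pegs [[212.0, 229.0], [210.0, 274.0]]
scene 20 [[226. 258.]] pegs [[215.0, 234.0], [206.0, 277.0]]
side -10 [[224. 239.]] pegs [[191.0, 239.0], [225.0, 260.0]]
side 0 [[229. 242.]] pegs [[195.0, 237.0], [226.0, 267.0]]
side 10 [[232. 246.]] pegs [[199.0, 236.0], [227.0, 274.0]]
side 20 [[236. 251.]] pegs [[204.0, 236.0], [227.0, 282.0]]
```

arm_command(plan=[-1,0,0,0,-1.5,-1,0,0,-1.5,-3.5,0,0,0,-3.6,0,0,2,-3.6,0,0,3.2,-3.5,0,0,3.2,-2.5,0,0,3.2,-1.5,0,0,3.2,-0.5,0,0,3.2,0.5,0,0])

```text
time_s: 15.53
position: [0.6223, -0.1452, 0.0919]
tcp_rot: [0.033, 0.975, -0.001, 0.22]
force: [2.0, -3.3, -0.4]
finger_gap: 0.0005
grip_force: 1.3
```

arm_command(plan=[0,1,0,0,0,2,0,0,0,3,0,0,0,4,0,0,0,5,0,0,0,5.8,0,0,0,6.2,0,0,0,6.2,0,0])

```text
time_s: 16.2
position: [0.6218, -0.0807, 0.0913]
tcp_rot: [0.032, 0.975, 0.001, 0.219]
force: [0.1, 0.6, -0.3]
finger_gap: 0.0006
grip_force: 0.0
```

```bash
python3 - <<'E'
from h import *
import cv2
st()
im=env.grab_frame('scene'); cv2.imwrite('pics/g.png',cv2.resize(im[140:270,190:340,::-1],None,fx=4,fy=4,interpolation=2))
E
```

```text
t 16.2 p [ 0.6218 -0.0807  0.0913] j [-0.392  0.421  0.516  2.145 -0.745  0.234 -0.835] 
X [0.904 0.016 0.427] Y [-0.012 -0.998  0.063] Z [ 0.427 -0.062 -0.902] lean 25.6 gap 0.0006 F [ 0.1  0.6 -0.3]
```

View pics/g.png

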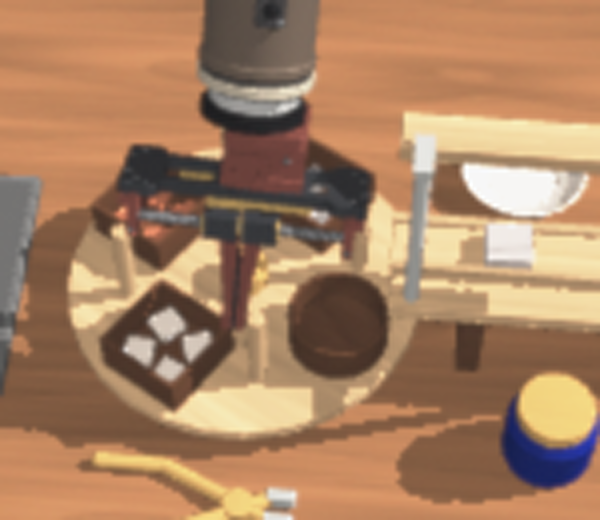

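```bash
python3 - <<'E'
from h import *
for a in range(45,75,4): print(a,proj('scene',cup(a))[0].round(1),'pegs',[proj('scene',cup(a+k,z=.11))[0].round(1).tolist() for k in(-45,-135)],cup(a-135)[0].round(3))
E
```

```text
45 [269.9 221.3] pegs [[246.6, 218.5], [220.6, 191.0]] [ 0.533 -0.177  0.065]
49 [271.5 220.1] pegs [[248.8, 218.6], [220.3, 192.6]] [ 0.54  -0.176  0.065]
53 [273.  218.9] pegs [[251.0, 218.7], [220.1, 194.3]] [ 0.547 -0.176  0.065]
57 [274.4 217.6] pegs [[253.3, 218.5], [220.1, 196.0]] [ 0.553 -0.175  0.065]
61 [275.6 216.2] pegs [[255.5, 218.3], [220.3, 197.7]] [ 0.56  -0.173  0.065]
65 [276.8 214.7] pegs [[257.7, 217.9], [220.6, 199.3]] [ 0.566 -0.172  0.065]
69 [277.8 213.2] pegs [[259.8, 217.4], [221.0, 201.0]] [ 0.572 -0.169  0.065]
73 [278.6 211.6] pegs [[262.0, 216.8], [221.6, 202.6]] [ 0.578 -0.166  0.065]
```

arm_command(plan=[0,-1,0,0,-1,-2,3,0,-3,-4,4,0,-6,-7,4,0,-9,-9,4,0,-9.7,-9.3,4,0,-9.7,-9.3,2,0,-9.7,-9.3,0,0,-9.7,-9.3,0,0])

```text
time_s: 17.0
position: [0.5232, -0.1751, 0.0889]
tcp_rot: [0.031, 0.976, -0.001, 0.217]
force: [-0.0, 0.3, 0.2]
finger_gap: 0.0005
grip_force: 0.0
```

arm_command(plan=[1,0,0,0,2,0,0,0,3,0.3,0,0,4,0.9,0,0,4.6,1.4,0,0,5.1,1.7,0,0,5.4,1.9,0,0,5.4,1.9,0,0])

```text
time_s: 17.67
position: [0.5804, -0.1548, 0.0919]
tcp_rot: [0.032, 0.975, 0.001, 0.22]
force: [-0.1, -0.7, 0.0]
finger_gap: 0.0003
grip_force: 0.0
```

```bash
python3 - <<'E'
from h import *
import cv2
st()
im=env.grab_frame('scene'); cv2.imwrite('pics/h_full.png',im[:,:,::-1]); cv2.imwrite('pics/h.png',cv2.resize(im[140:270,200:320,::-1],None,fx=4.6,fy=4.6,interpolation=2))
E
```

```text
t 17.6667 p [ 0.5804 -0.1548  0.0919] j [-0.158  0.371  0.427  2.198 -0.876  0.233 -0.539] 
X [0.904 0.016 0.428] Y [-0.012 -0.998  0.063] Z [ 0.428 -0.062 -0.902] lean 25.6 gap 0.0003 F [-0.1 -0.7  0. ]
```

View pics/h.png

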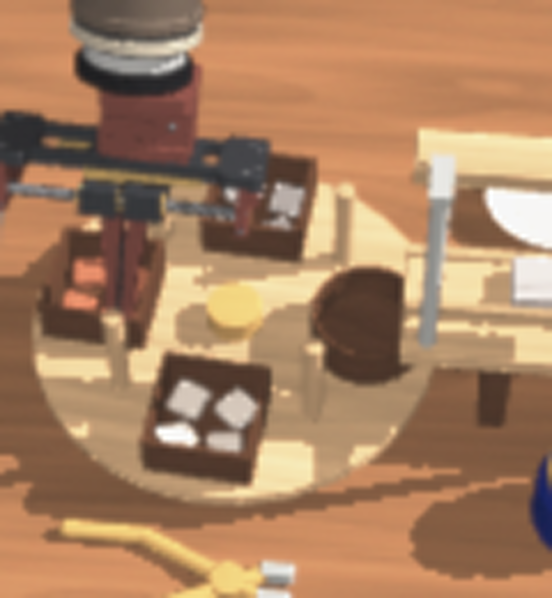

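```bash
cat >> h.py <<'E'
def ang(obs,c='scene'): # obs: [(col,row,offset deg)] peg tops
    P=env.camera_params(c)
    f=lambda a:np.concatenate([proj(P,cup(a[0]+k,z=.11))[0]-(u,v) for u,v,k in obs])
    r=least_squares(f,[80.]); return r.x[0],r.fun.round(1)
E
python3 - <<'E'
from h import *
print(ang([(200+u/4.6,140+v/4.6,k) for u,v,k in((113,314,-135),(314,344,-45),(346,184,45))]))
E
```

```text
(np.float64(86.15807302345078), array([ 0. , -0.6,  0.1, -0.9,  0.1,  0.1]))
```

arm_command(plan=[0.2,0.2,0,0,0.4,0.4,0,0,0.5,0.4,0,0,0.5,0.4,0,0])

```text
time_s: 18.05
position: [0.5842, -0.152, 0.0914]
tcp_rot: [0.032, 0.975, 0.0, 0.219]
force: [-1.2, -0.0, 0.8]
finger_gap: 0.0005
grip_force: 0.4
```

arm_command(plan=[-1,-0.3,0,0,-3,-0.5,1,0,-5,-0.5,4,0,-7,0,8,0,-9,2,11,0,-11,4,13,0,-12,6,14,0])

```text
time_s: 18.63
position: [0.4938, -0.1208, 0.1943]
tcp_rot: [0.026, 0.976, 0.004, 0.215]
force: [-0.8, 1.6, 0.2]
finger_gap: 0.0004
grip_force: 0.0
```

```bash
python3 - <<'E'
from h import *
import cv2
st()
im=env.grab_frame('scene'); im2=env.grab_frame('side')
a=cv2.resize(im[140:240,205:345,::-1],None,fx=4,fy=4,interpolation=2);b=cv2.resize(im2[150:290,220:360,::-1],None,fx=1.7,fy=1.7,interpolation=2)
cv2.imwrite('pics/i.png',np.hstack([a,cv2.copyMakeBorder(b,0,400-b.shape[0],0,0,0)]))
cv2.imwrite('pics/side_i.png',im2[:,:,::-1])
E
```

```text
t 18.6333 p [ 0.4938 -0.1208  0.1943] j [-0.722 -0.024  0.898  2.303 -0.021  0.418 -1.365] 
X [0.908 0.019 0.42 ] Y [-0.003 -0.999  0.052] Z [ 0.42  -0.048 -0.906] lean 25.0 gap 0.0004 F [-0.8  1.6  0.2]
```

View pics/i.png

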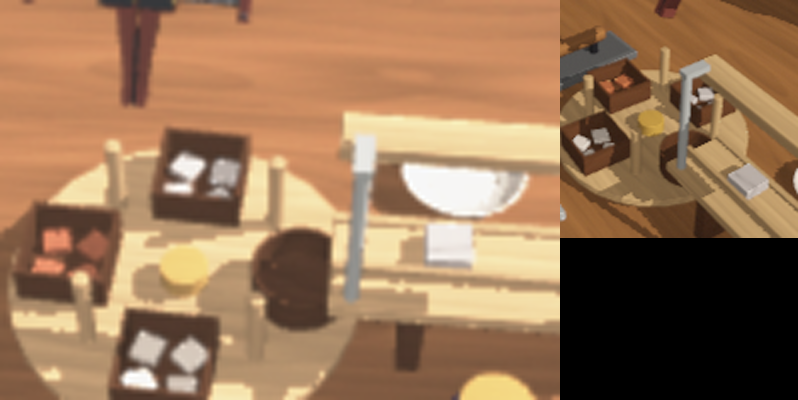

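```bash
python3 - <<'E'
from h import *
print(ang([(205+u/4,140+v/4,k) for u,v,k in((113,143,135),(278,160,45),(258,302,-45),(81,274,-135))]))
X,e=tri([('scene',(205+450/4,140+238/4)),('side',(220+(750-560)/1.7,150+178/1.7))]); print(X,e,(X-SP)@Rz(YAW))
for y in(.06,.13,.18,.2,.207,.24): print(y,W([0,y,.1]).round(4))
E
```

```text
(np.float64(87.87797554282308), array([ 0.4, -0.7,  0.3, -0.5, -0.4, -2.1, -0.2, -0.2]))
[0.53696661 0.12617851 0.10262388] 0.25356177708150085 [-0.00298376  0.207763    0.10262388]
0.06 [[ 0.5367 -0.0216  0.1   ]]
0.13 [[0.5382 0.0484 0.1   ]]
0.18 [[0.5393 0.0984 0.1   ]]
0.2 [[0.5398 0.1184 0.1   ]]
0.207 [[0.5399 0.1254 0.1   ]]
0.24 [[0.5407 0.1583 0.1   ]]
```

Round cup at 88° (about 3 mm off); the tile at station (−3, 208) mm, top z ≈ 103–106 mm. Both fit. Now to the +y side of the tile, going round the front.

arm_command(plan=[-2,3,0,0,-3.4,6,0,0,-3.4,10,0,0,-3.4,14,0,0,-3.4,18,0,0,-3.4,22,0,0,-3.4,26,0,0,-3.4,29,0,0,-3.4,30.6,0,0,-3.4,30.6,0,0])

```text
time_s: 19.57
position: [0.4599, 0.1921, 0.1925]
tcp_rot: [0.024, 0.977, 0.009, 0.213]
force: [-0.4, 0.1, 0.0]
finger_gap: 0.0004
grip_force: 0.0
```

```bash
python3 - <<'E'
from h import *
st()
E
```

```text
t 19.5667 p [0.4599 0.1921 0.1925] j [-0.902  0.048  0.19   2.245  0.54   0.615 -2.675] 
X [0.909 0.028 0.416] Y [ 0.007 -0.999  0.051] Z [ 0.417 -0.043 -0.908] lean 24.8 gap 0.0004 F [-0.4  0.1  0. ]
```

arm_command(plan=[1,0,-3,0,2,-0.2,-5.5,0,3,-0.3,-7.3,0,4.5,-0.3,-8.3,0,6,-0.3,-8.7,0,7.5,-0.3,-8.9,0,7.5,-0.3,-8.9,0])

```text
time_s: 20.15
position: [0.5373, 0.1811, 0.1031]
tcp_rot: [0.026, 0.977, 0.004, 0.213]
force: [-0.6, -0.9, 0.0]
finger_gap: 0.0002
grip_force: 0.0
```

```bash
python3 - <<'E'
from h import *
import cv2
st()
im=env.grab_frame('scene'); im2=env.grab_frame('side')
a=cv2.resize(im[140:250,270:390,::-1],None,fx=3.3,fy=3.3,interpolation=2);b=cv2.resize(im2[180:300,240:360,::-1],None,fx=3.3,fy=3.3,interpolation=2)
cv2.imwrite('pics/k.png',np.hstack([a,b[:a.shape[0]]]))
E
```

```text
t 20.15 p [0.5373 0.1811 0.1031] j [-0.789  0.313  0.241  2.205  0.607  0.351 -2.678] 
X [0.909 0.019 0.416] Y [-0.003 -0.999  0.053] Z [ 0.417 -0.05  -0.908] lean 24.8 gap 0.0002 F [-0.6 -0.9  0. ]
```

View pics/k.png

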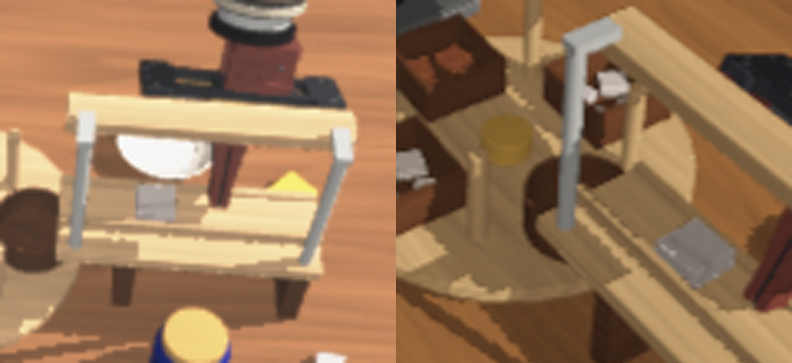

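The finger stands in the channel on the +y side of the tile (k.png crop (222,190), tile at (155,200)). Next I push.

arm_command(plan=[0,0,-0.5,0,0,-1,-0.5,0,0,-2,-0.5,0,0,-3,-0.5,0,-0.1,-4,-0.5,0,-0.1,-5,-0.5,0,-0.1,-6,-0.5,0,-0.2,-7,-0.5,0,-0.2,-8,-0.5,0,-0.2,-8,-0.5,0])

```text
time_s: 21.08
position: [0.5334, 0.1001, 0.0998]
tcp_rot: [0.026, 0.976, 0.003, 0.214]
force: [0.3, 0.2, -0.7]
finger_gap: 0.0006
grip_force: 0.0
```

```bash
python3 - <<'E'
from h import *
st()
for c in('scene','side'):
    im=env.grab_frame(c); print(c,[(np.round(d['at'],0).tolist(),round(d['p'],2)) for d in env.spot_in(c,'tile_center')], [(y,proj(c,W([-.002,y,.1]))[0,::-1].round(0).tolist()) for y in(.12,.14,.16)])
    import cv2; cv2.imwrite(f'pics/m_{c}.png',im[:,:,::-1])
E
```

```text
t 21.0833 p [0.5334 0.1001 0.0998] j [-0.63   0.27   0.244  2.285  0.615  0.26  -2.542] 
X [0.908 0.018 0.418] Y [-0.005 -0.999  0.053] Z [ 0.419 -0.05  -0.907] lean 24.9 gap 0.0006 F [ 0.3  0.2 -0.7]
scene [([196.0, 300.0], 0.58), ([192.0, 356.0], 0.47)] [(0.12, [198.0, 289.0]), (0.14, [199.0, 295.0]), (0.16, [199.0, 302.0])]
side [([311.0, 406.0], 0.81), ([238.0, 313.0], 0.61), ([245.0, 310.0], 0.59), ([373.0, 345.0], 0.46)] [(0.12, [231.0, 306.0]), (0.14, [237.0, 311.0]), (0.16, [242.0, 317.0])]
```

arm_command(plan=[0,-1,0,0,0,-2,0,0,-0.1,-2.8,0,0,-0.1,-3.6,0,0,-0.1,-4.4,0,0,-0.1,-5.2,0,0,-0.1,-5.5,0,0,-0.1,-5.5,0,0])

```text
time_s: 21.95
position: [0.5326, 0.0473, 0.0997]
tcp_rot: [0.026, 0.976, 0.004, 0.214]
force: [0.1, -0.8, -0.6]
finger_gap: 0.0007
grip_force: 0.0
```

```bash
python3 - <<'E'
from h import *
st()
for c in('scene','side'):
    im=env.grab_frame(c); print(c,[(np.round(d['at'],0).tolist(),round(d['p'],2)) for d in env.spot_in(c,'tile_center')], [(y,proj(c,W([-.002,y,.1]))[0,::-1].round(0).tolist()) for y in(.1,.12,.14)],proj(c,cup(88,z=.042))[:,::-1])
    import cv2; cv2.imwrite(f'pics/n_{c}.png',im[:,:,::-1])
E
```

```text
t 21.95 p [0.5326 0.0473 0.0997] j [-0.464  0.25   0.196  2.311  0.575  0.215 -2.386] 
X [0.908 0.019 0.419] Y [-0.003 -0.999  0.052] Z [ 0.419 -0.049 -0.907] lean 24.9 gap 0.0007 F [ 0.1 -0.8 -0.6]
scene [([210.0, 278.0], 0.68), ([196.0, 359.0], 0.36), ([208.0, 271.0], 0.31)] [(0.1, [198.0, 283.0]), (0.12, [198.0, 289.0]), (0.14, [199.0, 295.0])] [[209.7589732 280.2758578]]
side [([311.0, 406.0], 0.66), ([375.0, 344.0], 0.56), ([237.0, 288.0], 0.39)] [(0.1, [226.0, 300.0]), (0.12, [231.0, 306.0]), (0.14, [237.0, 311.0])] [[244.16207063 295.59426017]]
```

arm_command(plan=[-0.5,0.3,0.5,0,-2,0.5,1,0,-4,1,2,0,-6,2,5,0,-8,3,9,0,-9,4,13,0,-10,5,15,0,-10,5,15,0,-10,5,15,0])

```text
time_s: 22.9
position: [0.4328, 0.0993, 0.2516]
tcp_rot: [0.024, 0.976, 0.006, 0.216]
force: [0.6, -0.4, -0.9]
finger_gap: 0.0003
grip_force: 0.0
```

```bash
python3 - <<'E'
from h import *
import cv2
st()
a=cv2.resize(env.grab_frame('scene')[140:240,205:325,::-1],None,fx=3.3,fy=3.3,interpolation=2);b=cv2.resize(env.grab_frame('side')[180:300,240:360,::-1],None,fx=3.3,fy=3.3,interpolation=2)
cv2.imwrite('pics/z.png',np.hstack([a,b[:a.shape[0]]]))
E
```

```text
t 22.9 p [0.4328 0.0993 0.2516] j [-0.639 -0.172  0.078  2.283  0.43   0.722 -2.4  ] 
X [0.906 0.021 0.422] Y [ 0.    -0.999  0.05 ] Z [ 0.423 -0.045 -0.905] lean 25.1 gap 0.0003 F [ 0.6 -0.4 -0.9]
```

View pics/z.png

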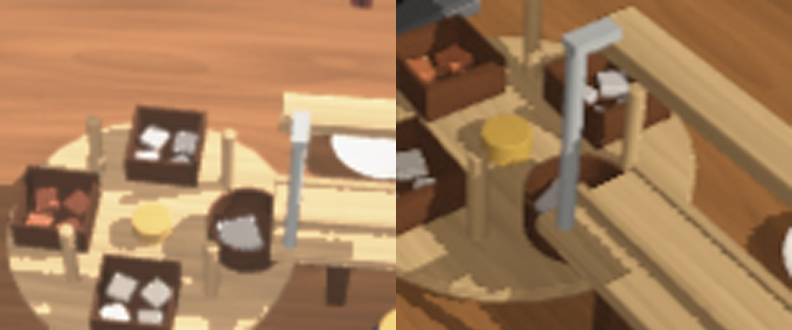

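The tile lies in the round cup (crop (240,233), at the cup centre), the ledge is empty and the arm is clear. I check the cup angle once more and hand in.

```bash
python3 - <<'E'
from h import *
a=ang([(205+u/3.3,140+v/3.3,k) for u,v,k in((94,120,135),(229,134,45),(211,249,-45),(68,227,-135))]); print(a)
if abs(a[0]-90)<5: print(env.sign_off())
E
```

```text
(np.float64(87.72327788494229), array([ 0.2, -1.3,  0.4, -1. ,  0.1, -2. , -0.6, -0.6]))
the job is handed in; nothing more can be done
None
```

The job is handed in: the marble tile dropped into the round cup, which rests about 4 mm from the drop point by camera measurement. The arm is clear, and the jar, nipper, dish and float were not touched.

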